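# Seat the stage insert of an inverted microscope and slide the flask over its window

### The job

Get the culture flask ready for viewing on the inverted microscope, pushing with the fingertips only: first push the loose metal insert plate across the stage until it drops into the round opening and lies flat and flush, then push the flask lying on the stage over it so that the flask's flat body covers the whole glass window of the insert. Pick nothing up and do not tip the flask, leave the dish and the canister on the stage and the slide box on the bench where they are.

Things in the scene. Friction and masses are not known exactly. Their poses are not given: they have to be found in the camera images.
- microscope: Inverted microscope, white body, black stage, fixed to the bench, sideways to the robot. Origin on the optical axis at bench height; x to the viewer's right, y away from the viewer (eyepieces at the -y end, lamp pillar at the +y end), z up. Stage: flat level plate, top 200 mm above the bench, from x -115 to 115 and y -135 to 115 mm, bare but for the loose things listed
- eyepieces (a point): Top of the two eyepieces, the highest point of the microscope's viewing end; the tube slopes from here down to the stage's front edge, 130 mm wide. Keep the arm clear of it
- condenser (a point): Underside of the round black condenser on the lamp pillar, which is tilted back: this is the pillar part nearest to the space above the stage (all of it stays beyond microscope y = 120 mm). Keep the arm clear of it. The pillar's top is 590 mm above the bench
- opening (a point): Centre of the round stage opening at the level of the stage's top, on the optical axis; axes as the microscope's. A recess of 113 mm diameter, 4 mm deep, with a flat ledge 7.5 mm wide around a 98 mm through hole (an objective stands below it, its tip 34 mm under the stage's top)
- insert: Insert plate: loose aluminium disc, 110 mm diameter, 4 mm thick, about 0.1 kg, with a flush 24 mm round glass window at its centre. Starts flat on the stage, towards the eyepieces, partly over the opening. Origin: centre of its underside, z along its axis. Seated, the origin is 4 mm below the stage's top and the upper face level with the stage
- flask: Clear flask with orange cap, about 0.05 kg, lying flat on the stage at the +x side of the opening. Body 52 mm wide (its x), 26 high, full width from its y -33 to 22 mm, tapering to 26 mm at y 36; neck and cap (23 mm thick) on to y 66, 2.5 mm clear of the stage. Bottom edges bevelled. Origin: underside, on the long axis, 33 mm from the end wall; cap towards +y, z up
- dish: Bystander on the stage: small lidded round clear dish, 40 mm diameter, 12 mm high; origin underside centre
- canister: Bystander on the stage: upright grey screw canister with a black lid, 33 mm diameter, 48 mm high; origin underside centre
- slide_box: Bystander: flat grey and white slide box, 85 x 170 x 34 mm, on the bench beyond the microscope; origin underside centre
Mind the look-alikes: they are no part of the job. Of the things like the insert, leave any that is yellow; of the rest the smaller one is meant.

How it is judged:
By the outcome, as a careful person would: the job done as asked, in the order asked, and still so for the second after the job is handed in, with the robot touching nothing.
It also fails if it takes over 58 s, if anything falls off the work surface, if the arm or the gripper's body presses on something with over 40 N, if the wrist force passes 120 N, or if a joint passes its speed limit or range.

### The arm

A 6-joint arm with a two-finger parallel gripper is mounted at the origin on the work surface. World frame = base frame: x ahead of the robot, y to its left, z up, the work surface at z = 0. Lengths are in mm, angles in rad, forces in N, time in s.
With the tool pointing down it reaches from about 300 to 775 mm from the base axis. Payload 14.6 kg.
Tool frame: the origin (TCP) lies between the finger pads; the fingertips stand 19 mm ahead of it and the grasp point (between the pads) is the TCP; z points along the fingers, y is the line along which they close (so a half turn about z gives the same grasp; the last joint's range is limited). The gripper opens to 94 mm and grips with 3 to 60 N. Pads are 16 mm wide; open, the fingers measure 119 mm over their backs; the gripper's body (75 mm by 177 mm) begins 78 mm behind the grasp point.
Start: joints at [-1.311, 0.3, 1.521, -0, 1.321, -0.067], TCP at [176.551, -520.883, 224.446] pointing down, gripper open.
Joint ranges: [-3.03, 3.03], [-0.79, 2.21], [0.23, 2.52], [-1.04, 4.18], [0, 3.07], [-2.55, 2.55]. Speed limits (rad/s): [2.22, 2.22, 2.57, 3.14, 3.14, 3.14].

### API

Orientations are given as [roll, pitch, yaw] about the fixed x, y, z axes, in that order (R = Rz(yaw) Ry(pitch) Rx(roll)).
In Python, from cell import monitor, imaging, job, find_in, trace gives the robot as it stands. The module is installed in compiled form; this text tells all that it offers.
- The arm moves only by the tool arm_command, never from a script. Its argument "steps" is a list of rows, each a list of 5 numbers: the opening, from 0 (shut) to 1 (fully open), then the shift along the tool's x, y, z in mm, then the turn about the tool's z in degrees. In form: [[gripper, dx, dy, dz, turn], ...]. A call has 1 to 20 rows; each row is the pose to reach, as a shift and turn from the pose commanded when the call began, along the tool's axes at that moment; what a row does not reach only later rows make up. A row lasts 1/8 s, in which the tool goes at most 62.5 mm and 10.7 degrees, less where a joint would pass 70% of its speed; a pose out of reach is approached as far as the arm can. A call with a gripper value outside its range is refused whole. The fingers move at their own pace and stop on an object; "force" is the grip in N (left out, the last holds). Time passes only in rows, so rows that repeat a pose let the fingers close. It gives the time, the measured TCP pose, the force, the opening and the grip force at its end, in the units of the state.
- monitor.read_state(): the state, without advancing time (a new reading comes with each control period).
- imaging.camera(name): name is "scene" or "side" or "wrist"; returns a dict with "img" (400x640x3 uint8, red, green, blue), "mtx" (3x3 intrinsics, pixels), "view" (4x4, takes a point from world to camera coordinates). Camera axes: x right, y down, z forward; pixel columns grow to the right and rows downward; lengths in mm; the calibration is good to about 2 mm. A picture is of the moment at which its call begins. There is no depth.
- job.sign_off(): hands the job in; it is judged then, once.
Trained networks look in a picture, given as the dict that the camera call returned (one of the last four; its "shot" number tells which), for a name from the list of things; names that differ only in an ending like _2 or _b are one class to them, and where a whole thing is asked for, a point or a joint stands for the part that bears it (a point fixed in the world has none). Each returns a list of dicts, best first, with "p" (0 to 1); they miss things now and then, are a little off and sometimes report something else, mostly with a low value. They report only what shows in the picture. A call takes as long as a camera call. They do not tell look-alikes from the thing itself.
- find_in(picture, target): "rect" ([centre column, centre row, width, height] in pixels, round what is visible of it).
- trace(picture, target): "region" (400x640 bool, what is visible of it) and "rect" ([centre column, centre row, width, height] in pixels, round what is visible of it).
The state is a dict: "clock": time; "joints": joint angles; "qd": joint speeds; "effort": joint torques, N m; "eef_pos": TCP position; "eef_rot": TCP orientation; "wrist_force": force on the tool from outside, world axes, zero at the start; "moment": the same for the moment, N m; "finger_gap": finger opening in mm; "finger_force": force on a finger pad.
Only numpy, scipy, OpenCV 4.12 (cv2) and the standard library are available. Lean on these libraries where they do the work, as an engineer would, in place of code of your own. Each camera call takes 0.05 s, during which the arm holds its last target. There are 200 camera calls.

## Working session

There is one attempt and no reset: what is moved stays moved. The work goes in short steps, Python scripts to look and compute and a tool call to move; the robot and the scene stay as the last step left them, time stands still between calls to the robot, and variables do not carry over. Pictures are saved under pics/ and viewed, at most 13 in all, crops included, and the job is handed in when it is done.

Besides the shell and the picture viewer there is one more tool, called after "Request:" as a command line: name --pt "numbers of a row" for each row, then --argument value for the rest. arm_command: Moves the arm, as the interface text tells. Its arguments: {"type":"object","properties":{"steps":{"type":"array","items":{"type":"array","items":{"type":"number"}}},"force":{"type":"number"}},"required":["steps"]}

```bash
mkdir -p pics
cat > h.py <<'E'
import numpy as np, cv2
from cell import monitor, imaging, job, find_in, trace
def ray(c,u,v):
    V=np.array(c["view"]);K=np.array(c["mtx"]);R=V[:3,:3];o=-R.T@V[:3,3]
    d=R.T@np.linalg.inv(K)@np.array([u,v,1.]);return o,d
def atz(c,u,v,z):
    o,d=ray(c,u,v);return o+d*(z-o[2])/d[2]
def proj(c,p):
    V=np.array(c["view"]);q=V[:3,:3]@np.array(p,float)+V[:3,3];q=np.array(c["mtx"])@q;return q[:2]/q[2]
def save(c,n,box=None,s=1):
    im=c["img"][:,:,::-1]
    if box: im=im[box[1]:box[3],box[0]:box[2]]
    cv2.imwrite("pics/"+n,cv2.resize(im,None,fx=s,fy=s,interpolation=cv2.INTER_CUBIC))
E
python3 - <<'E'
from h import *
s=monitor.read_state();print(s["clock"],s["eef_pos"],s["eef_rot"])
for n in ["scene","side","wrist"]:
    c=imaging.camera(n);save(c,n+"0.png")
    V=c["view"];print(n,(-V[:3,:3].T@V[:3,3]).round(),V[2,:3].round(2))
    for t in ["microscope","insert","flask","dish","canister","slide_box","opening"]:
        try:print(t,[(np.round(r["rect"]).tolist(),round(r["p"],2)) for r in find_in(c,t)[:4]])
        except Exception as e:print(t,e)
E
python3 -c "
import cv2,numpy as np
a=[cv2.imread('pics/%s0.png'%n) for n in ('scene','side','wrist')]
"
```

```text
0.0 [ 176.48554744 -520.64805809  223.89057417] [-3.14043597e+00 -4.37972830e-05  3.26797743e-01]
scene [1291.  -64. 1391.] [-0.53  0.   -0.85]
microscope [([411.0, 187.0, 349.0, 162.0], 0.86)]
insert [([342.0, 205.0, 42.0, 31.0], 0.9), ([297.0, 302.0, 34.0, 37.0], 0.79), ([339.0, 168.0, 29.0, 10.0], 0.74), ([411.0, 184.0, 348.0, 162.0], 0.68)]
flask [([374.0, 237.0, 38.0, 25.0], 0.67)]
dish [([398.0, 178.0, 13.0, 12.0], 0.46)]
canister [([401.0, 191.0, 16.0, 20.0], 0.71)]
slide_box [([371.0, 304.0, 63.0, 40.0], 0.81)]
opening [([413.0, 185.0, 347.0, 163.0], 0.6)]
side [ 418.  747. 1221.] [ 0.13 -0.63 -0.77]
microscope [([302.0, 275.0, 136.0, 250.0], 0.69), ([275.0, 249.0, 24.0, 14.0], 0.23)]
insert [([258.0, 240.0, 36.0, 30.0], 0.74), ([318.0, 242.0, 44.0, 30.0], 0.69), ([397.0, 299.0, 49.0, 47.0], 0.6)]
flask [([276.0, 250.0, 32.0, 16.0], 0.48), ([300.0, 273.0, 134.0, 252.0], 0.29)]
dish [([344.0, 302.0, 15.0, 16.0], 0.49)]
canister [([322.0, 296.0, 15.0, 23.0], 0.74)]
slide_box []
opening []
wrist [ 241. -500.  385.] [-0.22 -0.07 -0.97]
microscope []
insert []
flask []
dish []
canister []
slide_box []
opening []
```

View pics/scene0.png

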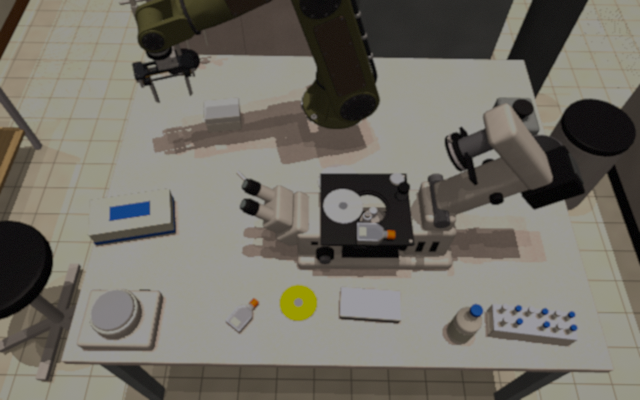

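View pics/side0.png

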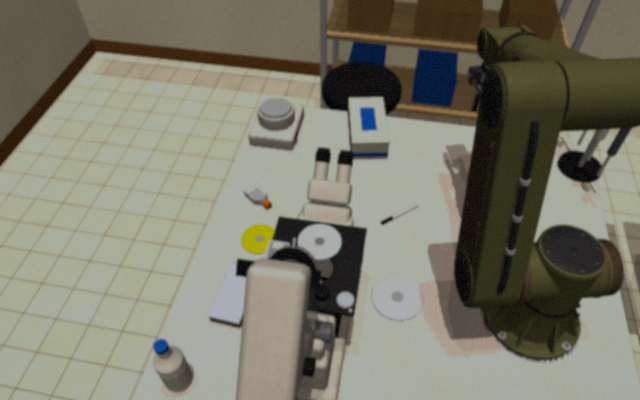

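The scene shows three candidates for the insert:
- A grey disc on the stage at scene (342,205).
- A yellow disc on the bench at (297,302).
- A large white disc on the bench at side (397,299).

The stage disc is the one meant: it isn't yellow and it is the smaller of the other two. There are two flasks, one on the stage at (374,232) and one on the bench at (243,314); the stage one is meant. I'll confirm and measure on an enlarged crop.

Run:
```python
from h import *
c=imaging.camera("scene");save(c,"crop1.png",(300,155,440,275),5)
d=imaging.camera("side")
def fit(c,m,z):
    ct=max(cv2.findContours(m.astype(np.uint8),0,1)[0],key=len)[:,0]
    return np.array([atz(c,u,v,z)[:2] for u,v in ct])
for n,cc in (("scene",c),("side",d)):
  for t,z in (("insert",204),("flask",213),("dish",206),("canister",224),("slide_box",34)):
    for r in trace(cc,t)[:4]:
        P=fit(cc,r["region"],z)
        (x,y),(w,h),a=cv2.minAreaRect(P.astype(np.float32))
        print(n,t,round(r["p"],2),np.round(r["rect"]).tolist(),"c",round(x),round(y),"wh",round(w),round(h),"a",round(a))
```

```text
scene insert 0.94 [295.0, 302.0, 36.0, 34.0] c 847 -107 wh 90 91 a 1
scene insert 0.8 [342.0, 204.0, 36.0, 27.0] c 566 7 wh 104 108 a 1
scene insert 0.49 [336.0, 171.0, 32.0, 20.0] c 441 -7 wh 36 93 a 1
scene flask 0.84 [374.0, 235.0, 41.0, 26.0] c 657 93 wh 66 105 a 1
scene dish 0.64 [398.0, 176.0, 13.0, 9.0] c 473 164 wh 34 39 a 86
scene canister 0.46 [403.0, 191.0, 16.0, 20.0] c 527 172 wh 32 63 a 71
scene slide_box 0.67 [370.0, 304.0, 63.0, 41.0] c 787 90 wh 171 97 a 86
side insert 0.7 [257.0, 239.0, 32.0, 27.0] c 723 28 wh 92 74 a 82
side insert 0.64 [317.0, 241.0, 44.0, 35.0] c 561 6 wh 98 107 a 55
side insert 0.45 [301.0, 270.0, 134.0, 253.0] c 600 48 wh 297 751 a 1
side flask 0.77 [276.0, 250.0, 30.0, 16.0] c 673 54 wh 69 42 a 51
side flask 0.43 [299.0, 272.0, 131.0, 255.0] c 598 54 wh 748 297 a 90
side dish 0.82 [345.0, 299.0, 15.0, 17.0] c 476 161 wh 36 39 a 10
side canister 0.82 [322.0, 294.0, 14.0, 22.0] c 528 173 wh 29 54 a 11
side canister 0.56 [275.0, 251.0, 30.0, 16.0] c 670 62 wh 69 39 a 54
side canister 0.51 [344.0, 301.0, 15.0, 19.0] c 474 173 wh 36 38 a 10
side slide_box 0.63 [226.0, 294.0, 38.0, 65.0] c 782 101 wh 183 93 a 89
side slide_box 0.25 [302.0, 273.0, 130.0, 253.0] c 631 -68 wh 350 877 a 0
```

View pics/crop1.png

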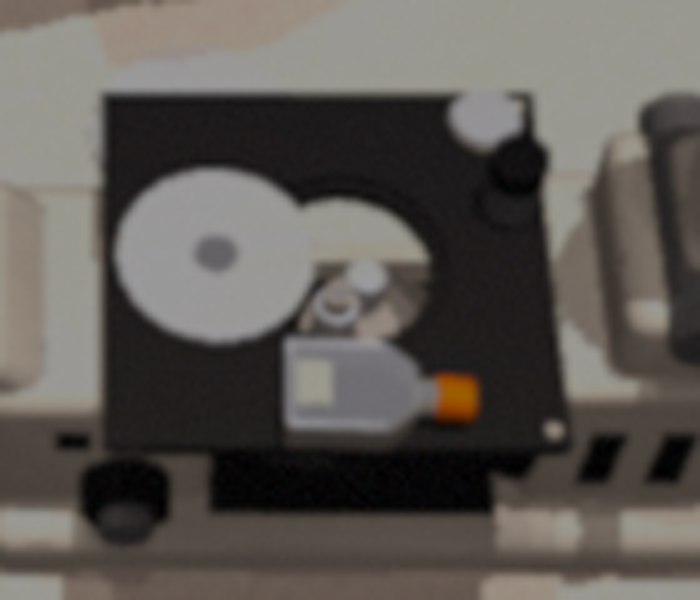

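The crop confirms it: the grey disc with its window at crop (215,253) lies left of the opening, with its right part over it. The flask is at (350,385) with the cap to the right. Dish and canister are at the top right.

Run:
```python
from h import *
c=imaging.camera("scene")
f=lambda x,y,z:atz(c,300+(x+.5)/5-.5,155+(y+.5)/5-.5,z)[:2].round(1)
C=[f(*p,200) for p in((105,93),(532,93),(568,445),(105,447))];print("corners",C, "centre+10y:",np.mean(C,0))
print("win",f(215,253,204),"insert L,R,T,B",f(114,255,204),f(316,255,204),f(215,167,204),f(215,343,204))
print("recess right",f(442,262,200),"recess top",f(345,175,200))
print("flask TL top",f(285,340,226),"BL low",f(285,432,205),"BLtop",f(290,420,226),"cap end",f(480,397,214),"TRcorner body",f(380,340,226))
for t in("eyepieces","condenser"):
  for n in("scene","side"):
    cc=imaging.camera(n);print(t,n,[(np.round(r["rect"]).tolist(),round(r["p"],2)) for r in find_in(cc,t)[:2]])
```

```text
corners [array([457.9, -54.4]), array([452.7, 192.6]), array([680.2, 193.6]), array([686.2, -51.9])] centre+10y: [569.25   69.975]
win [567.2   7.5] insert L,R,T,B [569.7 -48.3] [567.4  63.4] [510.3   8.3] [624.2   6.8]
recess right [568.1 133.5] recess top [511.6  82. ]
flask TL top [634.   42.7] BL low [678.   43.2] BLtop [681.8  44.1] cap end [659.8 146.3] TRcorner body [633.   93.3]
eyepieces scene [([410.0, 187.0, 346.0, 164.0], 0.82)]
eyepieces side [([302.0, 273.0, 130.0, 254.0], 0.8)]
condenser scene [([412.0, 184.0, 346.0, 169.0], 0.96)]
condenser side [([303.0, 274.0, 132.0, 252.0], 0.59), ([275.0, 250.0, 25.0, 16.0], 0.5)]
```

```bash
cat >> h.py <<'E'
from scipy.spatial.transform import Rotation as Ro
def to(p,yaw_deg,s=None):
    s=s or monitor.read_state();R=Ro.from_euler("xyz",s["eef_rot"])
    y0=np.degrees(s["eef_rot"][2]);t=-(yaw_deg-y0);t=(t+180)%360-180
    return R.inv().apply(np.array(p)-s["eef_pos"]).round(1),round(t,1)
def tri(a,ua,b,ub):
    o1,d1=ray(a,*ua);o2,d2=ray(b,*ub)
    k=np.linalg.lstsq(np.c_[d1,-d2],o2-o1,rcond=None)[0];p,q=o1+k[0]*d1,o2+k[1]*d2
    return ((p+q)/2).round(),round(np.linalg.norm(p-q))
E
python3 - <<'E'
from h import *
a=imaging.camera("scene");b=imaging.camera("side")
# scene right/up: +x side eyepiece is lower in scene, left in side
print("eyep",tri(a,(247,207),b,(322,155)),tri(a,(248,186),b,(345,157)))
print(to((400,-38,420),91))
E
```

```text
eyep (array([ 605., -248.,  247.]), 3) (array([ 541., -250.,  249.]), 5)
(array([ 366.6, -385.6, -195.5]), np.float64(-72.3))
```

Request:
arm_command --pt "0.85 0 0 -60 0" --pt "0.85 0 0 -120 0" --pt "0.85 30 -30 -170 -8" --pt "0.85 70 -70 -195 -16" --pt "0.85 110 -115 -195 -24" --pt "0.85 150 -160 -195 -32" --pt "0.85 190 -200 -195 -40" --pt "0.85 230 -240 -195 -48" --pt "0.85 270 -285 -195 -56" --pt "0.85 310 -325 -195 -64" --pt "0.85 345 -360 -195 -72.3" --pt "0.85 366 -385 -195 -72.3" --pt "0.85 366 -385 -195 -72.3" --pt "0.85 366 -385 -195 -72.3" --pt "0.85 366 -385 -195 -72.3"

```text
clock: 4.22
eef_pos: [399.4, -39.5, 419.6]
eef_rot: [3.141, 0.0, 1.587]
wrist_force: [-0.1, -0.8, -0.1]
finger_gap: 80.2
finger_force: 0.0
```

Run:
```python
from h import *
s=monitor.read_state();print(s["clock"],s["eef_pos"],s["eef_rot"],s["finger_gap"],s["wrist_force"])
c=imaging.camera("wrist");save(c,"w1.png")
V=c["view"];print((-V[:3,:3].T@V[:3,3]).round(),V[2,:3].round(2))
for t,z in(("insert",204),("flask",213)):
  for r in trace(c,t)[:3]:
    ct=max(cv2.findContours(r["region"].astype(np.uint8),0,1)[0],key=len)[:,0]
    P=np.array([atz(c,u,v,z)[:2] for u,v in ct]).astype(np.float32)
    print(t,round(r["p"],2),np.round(r["rect"]),cv2.minEnclosingCircle(P),cv2.minAreaRect(P))
print(to((568,-40,420),91),to((568,-40,222),91))
```

```text
4.225 [399.3614131  -39.54237076 419.55093734] [3.14139149e+00 1.02594394e-04 1.58726185e+00] 80.21737719271674 [-0.08963916 -0.82582986 -0.1477098 ]
[398.  28. 580.] [ 0.   -0.23 -0.97]
insert 0.97 [295. 129.  79.  75.] ((368.2208251953125, 15.75086784362793), 46.96539306640625) ((368.1614990234375, 16.030475616455078), (91.72618103027344, 92.71528625488281), 28.62342071533203)
insert 0.95 [461. 138.  96.  94.] ((567.3870849609375, 9.787186622619629), 55.787532806396484) ((567.1679077148438, 9.592376708984375), (109.05528259277344, 109.44284057617188), 42.94648742675781)
insert 0.77 [518. 207.  52.  33.] ((650.6452026367188, -72.57460021972656), 32.809783935546875) ((650.4285888671875, -74.72653198242188), (60.207801818847656, 43.274864196777344), 0.9532679319381714)
flask 0.95 [560.  59.  71.  97.] ((662.8043212890625, 91.26110076904297), 56.484527587890625) ((663.711181640625, 95.078125), (103.03964233398438, 69.49674987792969), 88.72589111328125)
(array([ -3.5, 168.5,  -0.4]), np.float64(-0.0)) (array([ -3.5, 168.5, 197.6]), np.float64(-0.0))
```

View pics/w1.png

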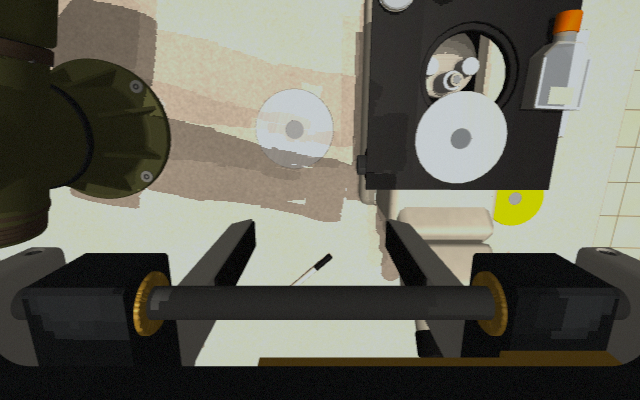

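The wrist picture shows the insert at (461,138), 110 mm across as it should be, with the opening above it at (468,65). The flask is at (560,60), cap away.

Request:
arm_command --pt "0.85 0 60 0 0" --pt "0.85 -2 120 0 0" --pt "0.85 -2 168.5 40 0" --pt "0.85 -2 168.5 100 0" --pt "0.85 -2 168.5 150 0" --pt "0.85 -2 168.5 150 0" --pt "0.85 -2 168.5 150 0" --pt "0.85 -2 168.5 150 0"

```text
clock: 5.38
eef_pos: [568.7, -37.9, 272.0]
eef_rot: [3.138, 0.001, 1.589]
wrist_force: [-0.0, -0.7, -0.8]
finger_gap: 80.0
finger_force: 0.0
```

Run:
```python
from h import *
s=monitor.read_state();print(s["clock"],s["eef_pos"],s["eef_rot"],s["finger_gap"],s["wrist_force"])
c=imaging.camera("wrist");save(c,"w2.png")
for t,z in(("insert",204),("flask",213),("dish",206),("canister",224)):
  for r in trace(c,t)[:2]:
    ct=max(cv2.findContours(r["region"].astype(np.uint8),0,1)[0],key=len)[:,0]
    P=np.array([atz(c,u,v,z)[:2] for u,v in ct]).astype(np.float32)
    print(t,round(r["p"],2),np.round(r["rect"]),np.round(cv2.minEnclosingCircle(P)[0],1),cv2.minEnclosingCircle(P)[1],P.min(0),P.max(0))
```

```text
5.375 [568.74160462 -37.9435484  272.01577143] [3.13778805e+00 5.54065883e-04 1.58851637e+00] 80.0029636826876 [-0.01251673 -0.73869782 -0.75342852]
insert 0.71 [140. 128.  66. 104.] [452.4  19. ] 38.072792053222656 [414.5713  -18.91719] [458.18512   56.910164]
insert 0.59 [321. 143. 152. 152.] [567.6   9.1] 54.975494384765625 [513.61066  -45.474354] [621.7104    63.010723]
flask 0.94 [468.  51. 105.  97.] [662.2  74.5] 42.528114318847656 [630.35803   42.613625] [694.8906  105.63075]
```

View pics/w2.png

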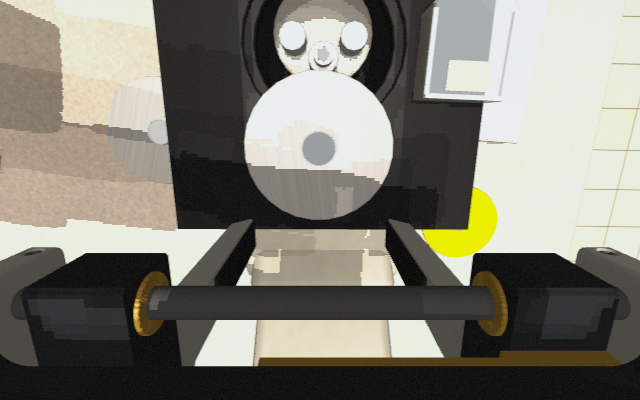

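The picture shows the insert at (319,145), the recess rim at about columns 238 to 402 near row 40, and the fingers straddling the disc's near side.

Run:
```python
from h import *
c=imaging.camera("wrist")
g=cv2.cvtColor(c["img"],cv2.COLOR_RGB2GRAY).astype(int)
for r in (10,30,50):print(r,"L",g[r,226:276].tolist(),"R",g[r,366:412].tolist())
for u,v in((238,45),(402,45),(177,229),(470,229),(153,0),(320,143)):print(u,v,atz(c,u,v,200)[:2].round(1))
print(to((568,-37,221),91))
```

```text
10 L [47, 51, 51, 51, 48, 51, 54, 52, 53, 54, 54, 50, 58, 64, 70, 71, 70, 69, 68, 61, 39, 28, 19, 36, 55, 60, 70, 70, 68, 70, 71, 72, 72, 61, 38, 26, 16, 8, 14, 20, 19, 22, 22, 21, 19, 13, 20, 18, 14, 17] R [114, 112, 108, 83, 18, 14, 26, 20, 16, 16, 19, 16, 20, 14, 14, 21, 17, 17, 11, 15, 15, 14, 14, 24, 39, 59, 68, 68, 69, 66, 71, 67, 69, 60, 44, 27, 19, 27, 43, 54, 66, 66, 66, 65, 65, 61]
30 L [51, 52, 52, 50, 51, 52, 50, 55, 51, 53, 49, 53, 53, 59, 68, 68, 50, 28, 31, 44, 51, 53, 51, 53, 54, 55, 67, 75, 61, 33, 22, 10, 15, 16, 17, 19, 18, 19, 20, 21, 17, 20, 17, 18, 23, 8, 10, 22, 76, 117] R [238, 227, 181, 141, 140, 137, 124, 80, 24, 20, 19, 19, 16, 19, 17, 17, 19, 18, 15, 18, 19, 14, 15, 12, 16, 14, 18, 11, 26, 41, 61, 71, 66, 52, 53, 50, 53, 52, 54, 42, 15, 23, 49, 68, 66, 56]
50 L [48, 52, 51, 51, 51, 53, 54, 55, 51, 52, 53, 50, 52, 52, 60, 72, 60, 20, 29, 43, 51, 52, 56, 53, 54, 54, 61, 68, 53, 28, 20, 8, 19, 16, 20, 20, 18, 6, 17, 18, 14, 16, 20, 19, 16, 22, 15, 23, 21, 21] R [234, 230, 222, 202, 138, 26, 19, 18, 18, 20, 11, 21, 18, 14, 20, 18, 17, 18, 17, 14, 18, 20, 15, 18, 21, 21, 17, 12, 23, 40, 59, 67, 52, 53, 51, 55, 53, 50, 46, 29, 22, 36, 57, 65, 57, 53]
238 45 [510.1  78.5]
402 45 [622.8  80.6]
177 229 [456.3 -56.1]
470 229 [687.1 -52. ]
153 0 [454.8 105. ]
320 143 [567.6  13. ]
(array([ 0.8, -0.2, 48.8]), np.float64(0.0))
```

Request:
arm_command --pt "0.85 -4 0 25 0" --pt "0.85 -4 0 46 0" --pt "0.85 -4 0 50.5 0" --pt "0.85 -4 0 50.5 0" --pt "0.85 -4 0 50.5 0" --pt "0.85 -4 0 50.5 0"

```text
clock: 6.42
eef_pos: [568.3, -41.7, 219.3]
eef_rot: [3.141, 0.0, 1.589]
wrist_force: [-0.6, 1.2, 3.0]
finger_gap: 80.0
finger_force: 1.4
```

Run:
```python
from h import *
print(to((568.5,-20,220.7),90.5),to((569.5,20,220.7),90.5),to((569.5,35,220.7),90.5));print(monitor.read_state()["eef_pos"])
```

```text
(array([21.7,  0.6, -1.4]), np.float64(0.5)) (array([61.7,  2.3, -1.4]), np.float64(0.5)) (array([76.7,  2.6, -1.4]), np.float64(0.5))
[568.27926484 -41.73251205 219.30090852]
```

Request:
arm_command --pt "0.85 4 0 -1.5 0.5" --pt "0.85 8 0.2 -1.5 0.5" --pt "0.85 12 0.4 -1.5 0.5" --pt "0.85 16 0.6 -1.5 0.5" --pt "0.85 20 0.8 -1.5 0.5" --pt "0.85 24 1 -1.5 0.5" --pt "0.85 28 1.2 -1.5 0.5" --pt "0.85 32 1.4 -1.5 0.5" --pt "0.85 36 1.6 -1.5 0.5" --pt "0.85 40 1.8 -1.5 0.5" --pt "0.85 44 2 -1.5 0.5" --pt "0.85 48 2.2 -1.5 0.5" --pt "0.85 52 2.3 -1.5 0.5" --pt "0.85 56 2.3 -1.5 0.5" --pt "0.85 60 2.3 -1.5 0.5" --pt "0.85 60 2.3 -1.5 0.5" --pt "0.85 60 2.3 -1.5 0.5"

```text
clock: 8.55
eef_pos: [569.4, 18.3, 220.4]
eef_rot: [-3.141, -0.0, 1.58]
wrist_force: [0.0, -0.9, 0.3]
finger_gap: 79.9
finger_force: 0.0
```

```bash
cat >> h.py <<'E'
def look(c,*ts):
  for t,z in ts:
    for r in trace(c,t)[:2]:
      ct=max(cv2.findContours(r["region"].astype(np.uint8),0,1)[0],key=len)[:,0]
      P=np.array([atz(c,u,v,z)[:2] for u,v in ct]).astype(np.float32);m=cv2.minEnclosingCircle(P)
      print(t,round(r["p"],2),np.round(r["rect"]),np.round(m[0],1),round(m[1],1),P.min(0),P.max(0))
E
python3 - <<'E'
from h import *
c=imaging.camera("wrist");save(c,"w3.png")
look(c,("insert",204),("flask",213))
print(monitor.read_state()["eef_pos"])
E
```

```text
insert 0.68 [113. 179.  50. 101.] [455.8  49.9] 30.8 [433.63895  19.1493 ] [458.05652  80.73485]
insert 0.66 [323. 156. 199. 193.] [569.5  62.1] 55.4 [514.6413     7.217623] [624.0181  116.77542]
flask 0.58 [499. 103. 137. 203.] [667.3  89.2] 56.4 [630.0339   39.48298] [697.44464 143.30695]
[569.39319762  18.21888726 220.41103102]
```

View pics/w3.png

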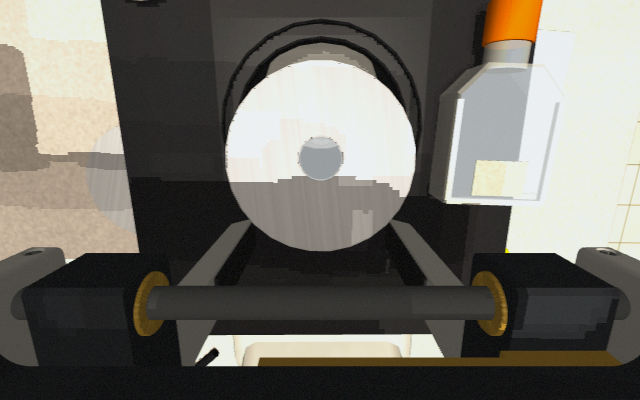

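The picture shows the disc centred in the recess columns (225–416 against 222–421), with about 19 mm still to go.

Request:
arm_command --pt "0.85 3 0.1 0 0" --pt "0.85 6 0.2 0 0" --pt "0.85 9 0.3 0 0" --pt "0.85 12 0.4 0 0" --pt "0.85 14 0.4 0 0" --pt "0.85 16 0.4 0 0" --pt "0.85 17 0.4 0 0" --pt "0.85 18 0.4 0 0" --pt "0.85 19 0.4 0 0" --pt "0.85 20 0.4 0 0" --pt "0.85 20 0.4 0 0"

```text
clock: 10.07
eef_pos: [570.1, 30.6, 221.8]
eef_rot: [3.14, 0.014, 1.576]
wrist_force: [-3.0, -54.1, 9.6]
finger_gap: 80.2
finger_force: 26.3
```

Run:
```python
from h import *
c=imaging.camera("wrist");save(c,"w4.png")
look(c,("insert",202),("flask",213))
print(monitor.read_state()["eef_pos"])
```

```text
insert 0.84 [113. 186.  48. 100.] [454.   57.2] 30.9 [432.49222   26.428604] [456.43466   88.090294]
insert 0.65 [321. 164. 190. 192.] [570.   68.5] 56.3 [515.2625    12.773824] [625.2251  124.57641]
flask 0.61 [493. 123. 129. 205.] [667.7  89.1] 57.3 [630.1498   38.22501] [697.0876  146.23808]
[570.05581983  30.62881596 221.80977524]
```

View pics/w4.png

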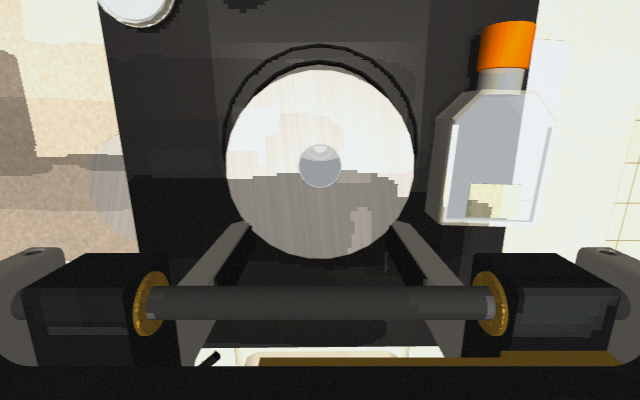

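The push force reached 54 N and the disc stopped about 12 mm short. The disc at (320,164) has tipped nose-down onto the ledge. I'll back off, raise, then press on its rear half to level it and slide it forward.

Request:
arm_command --pt "0.85 -8 0.4 0 0" --pt "0.85 -14 0.4 0 0" --pt "0.85 -14 0.4 -15 0" --pt "0.43 -14 0.4 -30 0" --pt "0.43 -4 0.4 -30 0" --pt "0.43 -4 0.4 -30 0" --pt "0.43 -4 0.4 -30 0" --pt "0.43 -4 0.4 -30 0"

```text
clock: 11.22
eef_pos: [570.0, 34.3, 250.1]
eef_rot: [-3.141, 0.0, 1.58]
wrist_force: [-0.2, -0.4, 0.4]
finger_gap: 40.7
finger_force: 0.0
```

Run:
```python
from h import *
c=imaging.camera("wrist")
look(c,("insert",202))
s=monitor.read_state();print(s["eef_pos"],s["finger_gap"],s["wrist_force"])
b=imaging.camera("side");a=imaging.camera("scene")
A=cv2.resize(a["img"][185:225,320:400],None,fx=7,fy=7,interpolation=2);B=cv2.resize(c["img"][30:310,200:460],None,fx=1,fy=1)
A=A[:280];cv2.imwrite("pics/m5.png",np.hstack([A,B])[:,:,::-1])
```

```text
insert 0.9 [133. 187.  55. 102.] [453.4  54.4] 35.7 [421.72043   18.725145] [456.6594   90.08842]
insert 0.75 [321. 168. 164. 165.] [569.8  67.3] 55.5 [515.78564   12.095835] [624.91504 122.70102]
[570.01302029  34.17055302 250.26096639] 40.4444512459108 [ 0.04842189 -0.11039525  0.65976561]
```

View pics/m5.png

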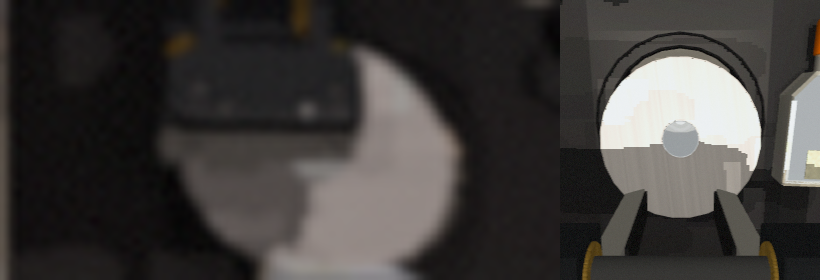

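Request:
arm_command --pt "0.43 0 0 15 0" --pt "0.43 0 0 22 0" --pt "0.43 0 0 26 0" --pt "0.43 0 0 28 0" --pt "0.43 0 0 29 0" --pt "0.43 0 0 29 0"

```text
clock: 12.18
eef_pos: [569.9, 34.2, 223.2]
eef_rot: [3.141, 0.0, 1.58]
wrist_force: [-8.7, -0.7, 15.0]
finger_gap: 40.3
finger_force: 7.6
```

It reads 15 N at tip height 204, so the disc is now held flat. I'll slide it forward.

Request:
arm_command --pt "0.43 1.5 0 0.5 0" --pt "0.43 3 0 0.5 0" --pt "0.43 4.5 0 0.5 0" --pt "0.43 6 0 0.5 0" --pt "0.43 7.5 0 0.5 0" --pt "0.43 9 0 0.5 0" --pt "0.43 10 0 0.5 0" --pt "0.43 11 0 0.5 0" --pt "0.43 12 0 0.5 0" --pt "0.43 12 0 0.5 0"

```text
clock: 13.42
eef_pos: [569.9, 46.4, 220.8]
eef_rot: [-3.141, -0.0, 1.58]
wrist_force: [0.8, 0.4, 0.4]
finger_gap: 40.5
finger_force: 0.0
```

Run:
```python
from h import *
c=imaging.camera("wrist");save(c,"w6.png")
look(c,("insert",204))
s=monitor.read_state();print(s["eef_pos"],s["finger_gap"],s["wrist_force"])
```

```text
insert 0.74 [324. 171. 189. 184.] [571.3  80.8] 53.7 [518.1774    27.582308] [624.5179  134.28667]
insert 0.64 [113. 201.  46.  99.] [455.8  64.9] 31.0 [433.57324   33.945614] [457.53802   95.937035]
[569.85156366  46.35824623 220.7217731 ] 40.69575037214192 [-0.80813052 -0.00417376 -0.17322679]
```

The force dropped away with the tips at 202 and the disc looks smaller, so it seems to have dropped in. I'll touch down to check the height, then raise and look.

Request:
arm_command --pt "0.43 0 0 2 0" --pt "0.43 0 0 3 0" --pt "0.43 0 0 3 0" --pt "0.43 0 0 3 0"

```text
clock: 14.02
eef_pos: [570.0, 46.3, 219.2]
eef_rot: [3.14, -0.0, 1.58]
wrist_force: [-5.5, -0.4, 12.8]
finger_gap: 40.0
finger_force: 6.2
```

Request:
arm_command --pt "0.43 0 0 -30 0" --pt "0.43 -40 0 -80 0" --pt "0.43 -60 0 -120 0" --pt "0.43 -60 0 -120 0" --pt "0.43 -60 0 -120 0"

```text
clock: 14.65
eef_pos: [570.3, -13.5, 336.8]
eef_rot: [-3.14, -0.0, 1.58]
wrist_force: [-0.0, 0.1, -1.0]
finger_gap: 40.3
finger_force: 0.0
```

Run:
```python
from h import *
c=imaging.camera("wrist");save(c,"w7.png",(180,0,580,250),2)
look(c,("insert",200),("flask",226),("flask",204))
# window centre
g=cv2.cvtColor(c["img"],cv2.COLOR_RGB2GRAY)
s=monitor.read_state();print(s["eef_pos"],s["eef_rot"],s["wrist_force"],s["clock"])
```

```text
insert 0.98 [442. 224.  64.  62.] [693.6 -46.4] 33.2 [662.31116 -77.9897 ] [726.6618   -13.177654]
insert 0.79 [324.  88. 122. 126.] [571.7  79.3] 54.9 [517.2134    25.774626] [625.7044 132.8831]
flask 0.79 [428.  70.  74. 130.] [659.7  89.7] 52.4 [629.69653  42.99736] [688.13464 141.80305]
flask 0.79 [428.  70.  74. 130.] [667.   92.5] 56.6 [634.522    42.11246] [697.6902  148.91576]
[570.34064703 -13.22693774 336.91068355] [-3.13989586e+00 -1.86939986e-04  1.58062946e+00] [ 0.84387497 -0.18608147  0.18789397] 14.85
```

View pics/w7.png

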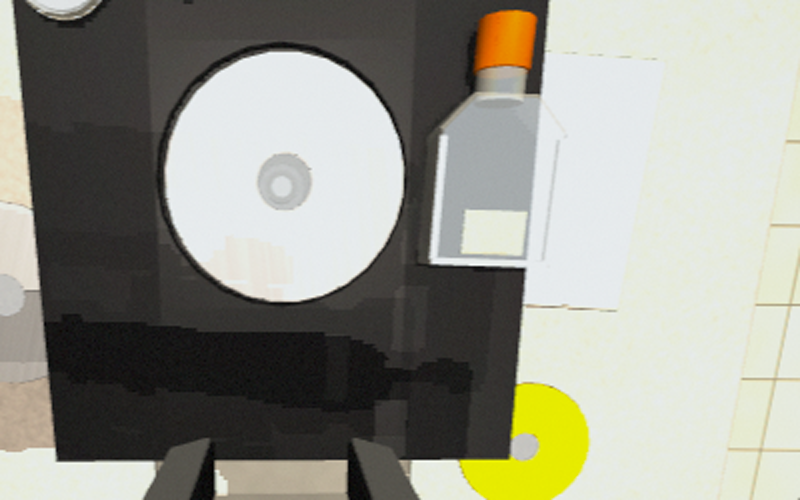

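The insert is seated: there is an even dark ring all round, crop centre (284,180), and the tips touched it at z = 200. The flask at crop (485,200) sits about 10 mm too near the eyepieces, so I'll nudge it by its end wall first, then push it across.

Run:
```python
from h import *
print(to((659,22,337),90.5),to((659,22,224.5),90.5),to((659,45,224.5),90.5))
```

```text
(array([34.4, 89. , -0.2]), np.float64(0.1)) (array([ 34.3,  89.2, 112.3]), np.float64(0.1)) (array([ 57.3,  89.4, 112.3]), np.float64(0.1))
```

Request:
arm_command --pt "0.05 17 45 0 0" --pt "0.05 34 89 20 0" --pt "0.05 34 89 65 0" --pt "0.05 34 89 100 0" --pt "0.05 34 89 112 0" --pt "0.05 34 89 112 0" --pt "0.05 38 89 112 0" --pt "0.05 42 89 112 0" --pt "0.05 45 89 112 0" --pt "0.05 47 89 112 0" --pt "0.05 49 89 112 0" --pt "0.05 51 89 112 0" --pt "0.05 53 89 112 0" --pt "0.05 55 89 112 0" --pt "0.05 56.5 89 112 0" --pt "0.05 56.5 89 112 0"

```text
clock: 16.85
eef_pos: [659.0, 43.7, 225.9]
eef_rot: [-3.142, -0.0, 1.58]
wrist_force: [-0.9, 0.1, -0.1]
finger_gap: 4.9
finger_force: 0.0
```

Run:
```python
from h import *
c=imaging.camera("wrist");save(c,"w8.png")
look(c,("flask",204))
print(to((659,30,224.5),90.5),to((659,30,330),90.5))
s=monitor.read_state();print(s["clock"],s["eef_pos"])
```

```text
flask 0.73 [323. 131. 103. 196.] [659.3  97.6] 59.7 [628.6062    44.126244] [689.78015 157.20302]
(array([-13.7,  -0. ,   1.3]), np.float64(0.0)) (array([-1.360e+01, -1.000e-01, -1.042e+02]), np.float64(0.0))
16.95 [658.92089086  43.65462277 225.84484406]
```

View pics/w8.png

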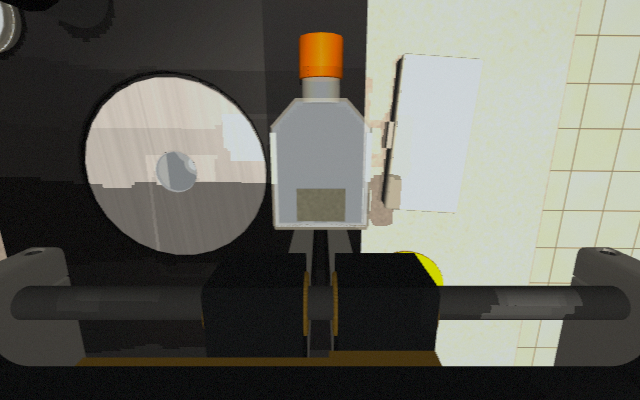

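The picture shows the flask straight, body rows 98–230 at columns 270–370, level with the window at (177,170). Next I'll turn the gripper and go to its +x side.

Request:
arm_command --pt "0.05 -8 0 0 0" --pt "0.05 -14 0 -20 0" --pt "0.05 -14 10 -75 0" --pt "0.17 -14 20 -110 0" --pt "0.17 -5 30 -110 10" --pt "0.17 5 40 -110 20" --pt "0.17 15 49 -110 30" --pt "0.17 25 49 -110 40" --pt "0.17 38 49 -110 50" --pt "0.17 38 49 -110 60" --pt "0.17 38 49 -110 70" --pt "0.17 38 49 -110 80" --pt "0.17 38 49 -110 90.5" --pt "0.17 38 49 -110 90.5" --pt "0.17 38 49 -110 90.5" --pt "0.17 38 49 -110 90.5"

```text
clock: 18.95
eef_pos: [707.6, 81.9, 335.9]
eef_rot: [3.142, 0.0, 0.003]
wrist_force: [0.4, 0.1, -0.1]
finger_gap: 16.1
finger_force: 0.0
```

Run:
```python
from h import *
s=monitor.read_state();print(s["clock"],s["eef_pos"],s["eef_rot"],s["finger_gap"],s["joints"])
print(to((706,82,224.5),0.8),to((606,82,224.5),0.8))
```

```text
18.95 [707.63599436  81.9281839  335.92960967] [3.14157780e+00 2.11901600e-05 2.77962539e-03] 16.126333527624848 [ 6.38679626e-02  6.69739121e-01  7.34628243e-01 -1.37250158e-05
  1.73724735e+00  1.63188239e+00]
(array([-1.600e+00, -1.000e-01,  1.114e+02]), np.float64(-0.6)) (array([-101.6,   -0.4,  111.4]), np.float64(-0.6))
```

Request:
arm_command --pt "0.17 0 0 50 0" --pt "0.17 0 0 95 0" --pt "0.17 0 0 110 0" --pt "0.17 0 0 111 0" --pt "0.17 -6 0 111 0" --pt "0.17 -10 0 111 0" --pt "0.17 -13 0 111 0" --pt "0.17 -16 0 111 0" --pt "0.17 -19 0 111 0" --pt "0.17 -23 0 111 0" --pt "0.17 -27 0 111 0" --pt "0.17 -31 0 111 0" --pt "0.17 -35 0 111 0" --pt "0.17 -39 0 111 0" --pt "0.17 -43 0 111 0" --pt "0.17 -47 0 111 0" --pt "0.17 -50 0 111 0" --pt "0.17 -52 0 111 0" --pt "0.17 -52 0 111 0"

```text
clock: 21.32
eef_pos: [655.5, 82.0, 225.0]
eef_rot: [-3.142, 0.0, 0.0]
wrist_force: [0.1, -0.4, 0.2]
finger_gap: 16.0
finger_force: 0.0
```

Run:
```python
from h import *
s=monitor.read_state();print(s["clock"],s["eef_pos"],s["eef_rot"],s["wrist_force"])
a=imaging.camera("scene");b=imaging.camera("side");c=imaging.camera("wrist")
A=cv2.resize(a["img"][155:255,310:430],(480,400),interpolation=2);B=cv2.resize(c["img"],(320,200));D=cv2.resize(b["img"][210:310,230:390],(320,200))
cv2.imwrite("pics/m9.png",np.hstack([A,np.vstack([B,D])])[:,:,::-1])
look(a,("flask",213))
print(to((606.5,82,225),0.8))
```

```text
21.325 [655.53930752  82.03515784 224.99146282] [-3.14156201e+00  1.45309981e-05  4.51658439e-04] [ 0.14206676 -0.37524613  0.22894963]
(array([-49.2,  -0. ,  -0.1]), np.float64(-0.8))
```

View pics/m9.png

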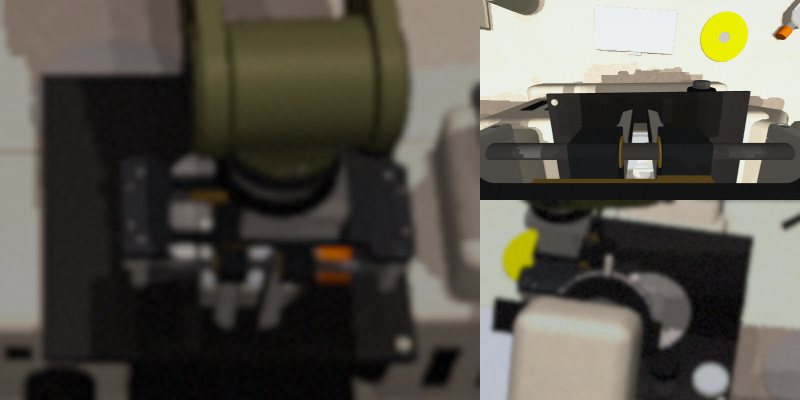

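The picture shows the fingers behind the flask, with the cap straight ahead at (335,260). I'll carry on to the end.

Request:
arm_command --pt "0.17 -3 0 0 0" --pt "0.17 -6 0 0 0" --pt "0.17 -10 0 0 0" --pt "0.17 -14 0 0 0" --pt "0.17 -18 0 0 0" --pt "0.17 -22 0 0 0" --pt "0.17 -26 0 0 0" --pt "0.17 -30 0 0 0" --pt "0.17 -34 0 0 0" --pt "0.17 -38 0 0 0" --pt "0.17 -41 0 0 0" --pt "0.17 -44 0 0 0" --pt "0.17 -46 0 0 0" --pt "0.17 -48 0 0 0" --pt "0.17 -49.5 0 0 0" --pt "0.17 -49.5 0 0 0"

```text
clock: 23.52
eef_pos: [606.0, 82.0, 224.9]
eef_rot: [-3.142, 0.0, 0.0]
wrist_force: [0.3, 0.1, -0.2]
finger_gap: 16.0
finger_force: 0.0
```

Request:
arm_command --pt "0.17 4 0 0 0" --pt "0.17 12 0 0 0" --pt "0.17 15 0 -30 0" --pt "0.17 15 0 -90 0" --pt "0.17 -20 0 -140 0" --pt "0.17 -70 0 -160 0" --pt "0.17 -120 0 -160 0" --pt "0.17 -160 0 -160 0" --pt "0.17 -160 0 -160 0" --pt "0.17 -160 0 -160 0"

```text
clock: 24.78
eef_pos: [446.9, 81.9, 385.1]
eef_rot: [-3.142, -0.0, 0.0]
wrist_force: [-0.2, 0.7, 0.3]
finger_gap: 15.7
finger_force: 0.0
```

Run:
```python
from h import *
s=monitor.read_state();print(s["clock"],s["eef_pos"],s["wrist_force"])
a=imaging.camera("scene");c=imaging.camera("wrist")
save(a,"f.png",(310,155,430,255),4);A=cv2.resize(a["img"][155:255,310:430],(480,400),interpolation=2);B=cv2.resize(c["img"],(320,200))
cv2.imwrite("pics/m10.png",np.hstack([A,np.vstack([B,B*0])])[:,:,::-1])
for n,q in(("scene",a),("wrist",c)):
    print(n);look(q,("flask",226),("flask",204),("dish",206),("canister",224))
```

```text
24.775 [446.85075289  81.92624789 385.09996312] [-0.18900596  0.66017967  0.27275794]
scene
flask 0.98 [376. 206.  40.  24.] [576.9  95.3] 54.8 [540.01886   48.597507] [607.429   149.29254]
flask 0.98 [376. 206.  40.  24.] [563.4  98.4] 55.8 [525.8277    50.725018] [594.51086 153.32169]
dish 0.46 [412. 188. 350. 166.] [489.5 206.2] 494.7 [ 178.16666 -280.75537] [759.70605 695.99457]
dish 0.42 [398. 178.  17.   8.] [473.6 163.4] 23.3 [453.03592 143.46674] [495.03342 184.47748]
canister 0.65 [404. 191.  13.  15.] [526.4 170.4] 30.6 [496.46832 153.95813] [556.31287 192.31021]
wrist
flask 0.62 [300.  61. 102.  59.] [570.1  99.6] 52.5 [542.38104   52.803955] [596.15533 152.10771]
flask 0.62 [300.  61. 102.  59.] [573.8 100.9] 56.2 [544.2456    50.840145] [601.7205  156.97777]
dish 0.57 [244. 156.  39.  39.] [477.5 163.9] 20.7 [457.44193 143.89717] [497.83783 184.63124]
canister 0.92 [226. 104.  45.  36.] [530.2 175.9] 22.7 [512.678   153.54752] [548.1334  198.51479]
```

View pics/m10.png

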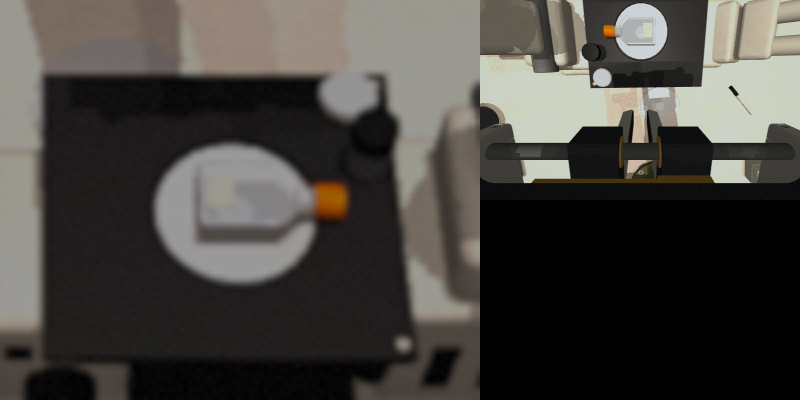

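The picture shows the flask flat on the seated insert, straight and centred over the window. The body spans about x 545–598 and y 52–107, and the window centre is at (571.5, 79.5). The dish and canister are where they were, so I'm handing in.

```bash
python3 -c "
from cell import job;print(job.sign_off())"
```

```text
the job is handed in; nothing more can be done
None
```

I handed the job in at about 25 s: the insert lies flush in the opening and the flask body covers its window. The insert tipped and jammed near the end, with 54 N at the wrist, so I slid it the last 12 mm by pressing on it from above rather than pushing its rim. The dish and canister did not move, and nothing went near the slide box.

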